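# Release the dust drawer through the slot

## Task

Take the release rod from its stand, push it down through the slot in the top of the dust box, feel for the hidden latch tab and press it to its stop, keeping it down until the drawer has slid all the way out. Then stand the rod back in its stand, collar resting on the wood, and leave the sander, shears and foam piece where they are.

Things in the scene. Friction and masses are not known exactly. Their poses are not given: they have to be found in the camera images.
- dust_box: Grey sheet-metal dust box fixed to the table, 180 mm (x) by 220 mm (y) by 140 mm high, with a slot in the middle of its top. Origin: centre of its underside. x points to the louvred face with the drawer front (away from the robot at yaw 0), y runs along the slot, z up.
- slot (a point): Centre of the slot, on the top face of the dust box, 140 mm above the table; axes as the box. The slot goes through a 6 mm plate and is 100 mm long (y) and 16 mm wide (x). Below it is a channel 120 mm long and 44 mm wide.
- channel (a point): Centre of the channel's hard flat floor, 52 mm below the slot. Hidden in the channel, its centre at an unknown place up to 32 mm either way along y (differs from box to box), is the latch tab: flat top 22 mm (y) by 38 mm (x), 28 mm below the box's top. It is sprung, moves straight down, yields from 6 N, frees the drawer after 9 mm, meets a rigid stop after 12 mm (10 N), and springs back.
- drawer (a joint): How far the drawer is out of the dust box along the box's +x, in m: 0 shut, 0.06 fully out. While the tab is held down a damped spring pushes it out by itself in about 1.5 s. If the tab is let up too soon a safety catch stops it at about 0.03; pressing the tab again frees it. Its front is a flush grey panel, no handle.
- rod: Release rod, about 0.16 kg, upright in its stand at the start. Origin: centre of the lower tip; z runs up the rod. Round steel shank 10 mm in diameter from 0 to 75 mm, collar 36 mm in diameter from 75 to 81 mm, black square grip 26 by 26 mm (sides along its x and y) from 81 to 147 mm.
- stand: Wooden stand for the rod, fixed to the table. Origin: centre of its underside on the table; z up. Square post 66 mm wide, 85 mm high, on a 110 mm square foot, with a vertical square hole 16 mm wide right down its middle. The rod stands with its shank in the hole, its collar on the post's top, its tip 10 mm above the table.
- sander: Bystander: metal air belt sander lying on the table, 370 mm long and 90 mm high; origin under its body, nose to +x.
- shears: Bystander: black-handled shears lying flat, 190 mm long, 13 mm high; origin at the pivot, blades to +x.
- foam_a: Bystander: white foam piece 160 by 80 by 60 mm; origin at the centre of its underside, long side along x.
Things that resemble listed ones, but are neither listed nor needed, are in the scene too. Of the things like the rod, leave any that is pink; of the rest the larger one is meant.

How it is judged:
By the outcome, as a careful person would: the job done as asked, in the order asked, and still so for the second after the job is handed in, with the robot touching nothing.
It also fails if it takes over 67 s, if anything falls off the work surface, if the arm or the gripper's body presses on something with over 40 N, if the wrist force passes 120 N, or if a joint passes its speed limit or range.

## Robot

A 6-joint arm with a two-finger parallel gripper is mounted at the origin on the work surface. World frame = base frame: x ahead of the robot, y to its left, z up, the work surface at z = 0. Lengths are in m, angles in rad, forces in N, time in s.
With the tool pointing down it reaches from about 0.3 to 0.95 m from the base axis. Payload 3.1 kg.
Tool frame: the origin (TCP) lies at the centre of the arm's flange, where the gripper is bolted on; the fingertips stand 173 mm ahead of it and the grasp point (between the pads) lies r.pinch_z ahead of it (r.pinch_z is the distance from the TCP to the grasp point, in m); z points along the fingers, y is the line along which they close (so a half turn about z gives the same grasp; the last joint's range is limited). The gripper opens to 85 mm and grips with 20 to 120 N. Pads are 22 mm wide; open, the fingers measure 114 mm over their backs; the gripper's body (76 mm by 85 mm) begins 54 mm behind the grasp point. The pads swing forward as they close: fully open they stand 13 mm farther back than shut.
Start: joints at [1.269, 0.308, 1.634, -0, 1.2, -0.07], TCP at [0.144, 0.608, 0.405] pointing down, gripper open.
Joint ranges: [-3.06, 3.06], [-0.79, 1.96], [0.05, 2.63], [-1.19, 4.34], [0.05, 2.64], [-2.94, 2.94]. Speed limits (rad/s): [2.79, 2.79, 3.14, 3.14, 3.14, 3.14].

## Interface

Orientations are given as [roll, pitch, yaw] about the fixed x, y, z axes, in that order (R = Rz(yaw) Ry(pitch) Rx(roll)).
In Python, from station import r gives the robot as it stands.
- The arm moves only by the shell command python3 -m jog 'ROWS' [FORCE]. ROWS is JSON, a list of rows, each an object with "hand": the gripper command: -1 is shut, 1 is fully open, values between are in proportion; "dp": the shift along the world's x, y, z in mm, a list of three; "delta_rot": the turn, a rotation vector about the world's x, y, z in degrees, a list of three. In form: [{"hand": hand, "dp": [x, y, z], "delta_rot": [rx, ry, rz]}, ...]. A call has 1 to 20 rows; each row is the pose to reach, as a shift and turn from the pose commanded when the call began; what a row does not reach only later rows make up. A row lasts 1/8 s, in which the tool goes at most 62.5 mm and 10.7 degrees, less where a joint would pass 70% of its speed; a pose out of reach is approached as far as the arm can. A call with a gripper value outside its range is refused whole. The fingers move at their own pace and stop on an object; FORCE is the grip in N (left out, the last holds). Time passes only in rows, so rows that repeat a pose let the fingers close. It gives the time, the measured TCP pose, the force, the opening and the grip force at its end, in the units of the state.
- r.state(): the state, without advancing time (a new reading comes with each control period).
- r.snapshot(name): name is "scene" or "side" or "wrist"; returns the picture (400x640x3 uint8, red, green, blue); there is no depth.
- r.camera_params(name): a dict with "camera_matrix" (3x3 intrinsics, pixels), "dist" ([k1, k2, p1, p2, k3] as OpenCV has them; the pictures are not rectified), "R" (3x3) and "t" (3): a world point X has camera coordinates R X + t; the wrist camera has in their place "tool_from_camera" (4x4, takes a point from camera to tool coordinates, whose origin is the TCP and whose axes are the flange's). Camera axes: x right, y down, z forward; pixel columns grow to the right and rows downward; lengths in m; the calibration is good to about 2 mm. A picture is of the moment at which its call begins: read the wrist's pose just before it. camera_params takes no time and is no camera call.
- r.sign_off(): hands the job in; it is judged then, once.
The state is a dict: "clock": time; "qpos": joint angles; "qd": joint speeds; "joint_torque": joint torques, N m; "tool_pos": TCP position; "orientation": TCP orientation; "contact_force": force on the tool from outside, world axes, zero at the start; "wrist_torque": the same for the moment, N m; "opening": opening from 0.0 (shut) to 1.0 (fully open); "grip_force": force on a finger pad.
Only numpy, scipy, OpenCV 4.12 (cv2) and the standard library are available. Lean on these libraries where they do the work, as an engineer would, in place of code of your own. Each camera call takes 0.05 s, during which the arm holds its last target. There are 200 camera calls.

## Working session

There is one attempt and no reset: what is moved stays moved. The work goes in short steps, Python scripts to look and compute and a shell command to move; the robot and the scene stay as the last step left them, time stands still between calls to the robot, and variables do not carry over. Pictures are saved under pics/ and viewed, at most 10 in all, crops included, and the job is handed in when it is done.

```bash
mkdir -p pics
python3 - <<'E'
from station import r
import cv2,numpy as np
for n in ["scene","side"]:
    im=r.snapshot(n); cv2.imwrite(f"pics/{n}0.png",im[:,:,::-1])
    p=r.camera_params(n); print(n,np.round(p["camera_matrix"],1).tolist(),np.round(p["dist"],3),np.round(-p["R"].T@p["t"],3),np.round(p["R"],2).tolist())
print(r.pinch_z,r.state())
E
```

```text
scene [[520.1, 0.0, 311.8], [0.0, 520.1, 199.9], [0.0, 0.0, 1.0]] [-0.057  0.     0.     0.     0.   ] [1.352 0.901 1.056] [[-0.74, 0.67, -0.01], [0.41, 0.45, -0.79], [-0.53, -0.59, -0.61]]
side [[418.0, 0.0, 326.5], [0.0, 418.0, 209.6], [0.0, 0.0, 1.0]] [-0.096  0.     0.     0.     0.   ] [-0.027 -0.681  0.702] [[0.77, -0.64, 0.02], [-0.34, -0.45, -0.83], [0.53, 0.63, -0.56]]
0.1547 {'clock': 0.1, 'qpos': array([ 1.26925282e+00,  3.08949263e-01,  1.63510628e+00, -1.19716010e-05,
        1.19972424e+00, -6.96821633e-02]), 'qd': array([-7.71332570e-04, -8.60830660e-04, -1.80398684e-03,  5.16339264e-05,
        1.19941771e-03,  1.69687130e-03]), 'joint_torque': array([-9.70090914e-04, -4.16408908e+01, -2.77643484e+01, -3.87336593e-05,
        4.00350647e-03,  5.40094049e-07]), 'tool_pos': array([0.14351595, 0.60788614, 0.40351961]), 'orientation': array([-3.13941006e+00, -1.41160231e-04,  2.90973551e+00]), 'contact_force': array([ 1.16194417, -0.42743348, -0.64790399]), 'wrist_torque': array([ 0.0063769 , -0.02642512, -0.03798928]), 'grip_force': 0.0, 'opening': 0.9980059214673029}
```

View pics/scene0.png

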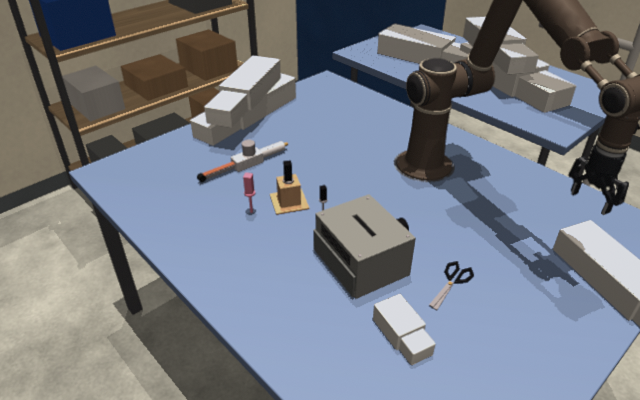

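View pics/side0.png

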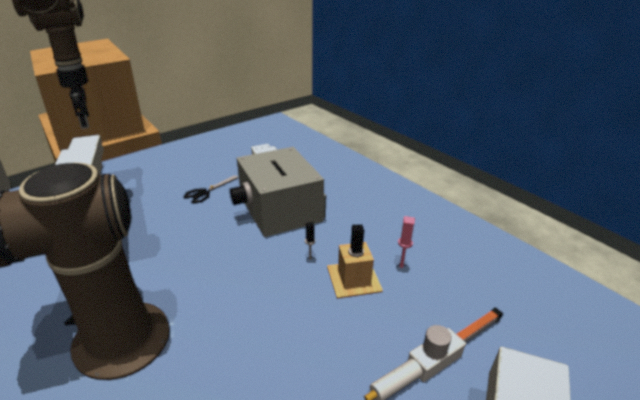

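Candidates for the rod:
- Black grip in the wooden stand: scene (288,175), side (357,240).
- Small black one: scene (323,193), side (310,233).
- Pink one: scene (249,187), side (407,232). This one must be left.

I choose the large black one in the stand, and will check it in a close crop.

Run:
```python
import cv2,numpy as np
a=cv2.imread("pics/scene0.png");b=cv2.imread("pics/side0.png")
f=lambda im,x,y:cv2.resize(im[y:y+75,x:x+100],(400,300),interpolation=cv2.INTER_CUBIC)
g=lambda im,x,y:cv2.resize(im[y:y+100,x:x+133],(400,300),interpolation=cv2.INTER_CUBIC)
cv2.imwrite("pics/crop1.png",np.vstack([np.hstack([f(a,240,150),f(b,310,220)]),np.hstack([g(a,300,195),g(b,220,140)])]))
```

```text
(no output)
```

View pics/crop1.png

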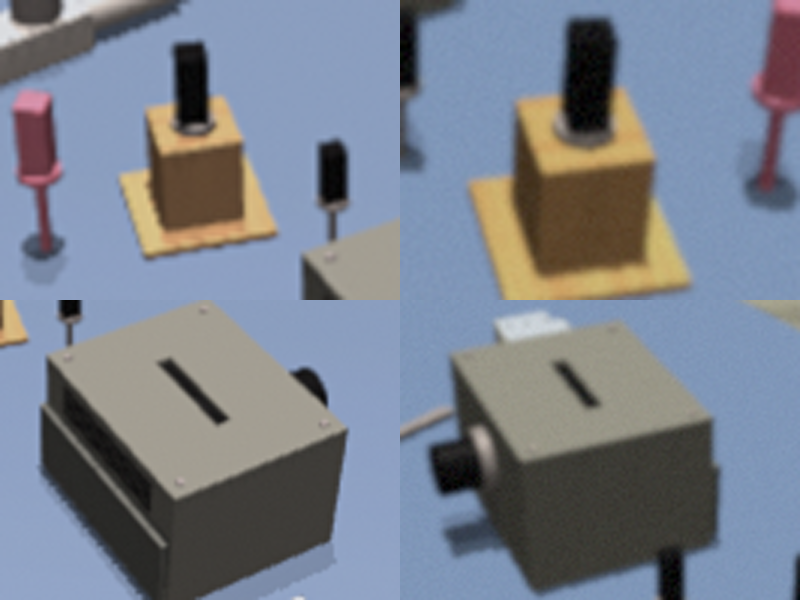

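The crop shows the black rod in the stand is the larger of the two non-pink ones: grip at scene (288,172), post top around (289,181). The box has its slot at scene (364,225) and side (279,167), and its louvred face points to lower left in the scene view.

```bash
cat > h.py <<'E'
import cv2,numpy as np
from scipy.spatial.transform import Rotation as Ro
from station import r
def cam(n,st=None):
    p=r.camera_params(n);K=np.array(p["camera_matrix"]);d=np.array(p["dist"])
    if n=="wrist":
        T=np.eye(4);T[:3,:3]=Ro.from_euler("xyz",st["orientation"]).as_matrix();T[:3,3]=st["tool_pos"]
        W=T@np.array(p["tool_from_camera"]);return K,d,W[:3,:3],W[:3,3]
    R=np.array(p["R"]);return K,d,R.T,-R.T@np.array(p["t"])
def cast(c,px,z):
    K,d,A,o=c
    q=cv2.undistortPoints(np.array(px,float).reshape(-1,1,2),K,d)[:,0]
    v=np.c_[q,np.ones(len(q))]@A.T
    return o+v*((z-o[2])/v[:,2])[:,None]
def rect(P):
    (c,s,a)=cv2.minAreaRect((P[:,:2]*1000).astype(np.float32));return np.round(c,1),np.round(s,1),round(a,1)
def proj(c,X):
    K,d,A,o=c
    rv=cv2.Rodrigues(A.T)[0];return cv2.projectPoints(np.array(X,float).reshape(-1,1,3),rv,-A.T@o,K,d)[0][:,0]
E
python3 - <<'E'
from h import *
f=lambda pts,s,o:(np.array(pts)+.5)/s-.5+np.array(o)
S=cam("scene");D=cam("side")
post={"S":f([(148,108),(228,97),(243,137),(160,150)],4,(240,150)),"D":f([(515-400,98),(628-400,90),(653-400,158),(528-400,172)],4,(310,220))}
box={"S":f([(48,53),(208,2),(347,131),(177,199)],3,(300,195)),"D":f([(50,54),(222,22),(313,118),(125,162)],3,(220,140))}
for k,c in (("S",S),("D",D)):
    P=cast(c,post[k],.085)[:,:2]*1000;print("post",P.mean(0),P.round().tolist(),rect(P/1000))
    B=cast(c,box[k],.14)[:,:2]*1000;print("box",B.mean(0),B.round().tolist(),rect(B/1000))
for n,c,(x,y,w,h) in (("scene",S,(345,205,38,38)),("side",D,(268,155,24,24))):
    im=cv2.imread(f"pics/{n}0.png").max(2);m=im[y:y+h,x:x+w]<90
    nn,l,st,_=cv2.connectedComponentsWithStats(m.astype(np.uint8));i=1+st[1:,4].argmax()
    ys,xs=np.where(l==i);P=cast(c,np.c_[xs+x,ys+y],.14);print("slot",n,len(xs),P.mean(0),rect(P))
E
```

```text
post [ 498.72975548 -167.76765335] [[513.0, -209.0], [455.0, -177.0], [483.0, -127.0], [543.0, -158.0]] (array([ 499. , -167.4]), array([59.4, 67.5]), 60.8)
box [531.8728376  193.80195439] [[591.0, 63.0], [423.0, 111.0], [471.0, 322.0], [642.0, 279.0]] (array([531. , 192.5]), array([223.7, 176.1]), 76.5)
post [ 501.2652002 -161.7731086] [[490.0, -117.0], [547.0, -153.0], [516.0, -206.0], [453.0, -171.0]] (array([ 500.2, -161.5]), array([65.1, 71.9]), 59.2)
box [532.2548395  190.28583998] [[470.0, 317.0], [644.0, 273.0], [594.0, 65.0], [422.0, 105.0]] (array([532.8, 191.3]), array([218.1, 179.5]), 77.2)
slot scene 106 [0.53196069 0.19444696 0.14      ] (array([532.1, 192. ]), array([95.5, 11.6]), 77.2)
slot side 71 [0.53128928 0.19074269 0.14      ] (array([531.6, 192.2]), array([90.2, 12.5]), 76.7)
```

```bash
python3 -m jog '[{"hand":1,"dp":[60,-110,20],"delta_rot":[0,0,-3]},{"hand":1,"dp":[100,-170,30],"delta_rot":[0,0,-5]},{"hand":1,"dp":[356,-773,40],"delta_rot":[0,0,-17]},{"hand":1,"dp":[356,-773,40],"delta_rot":[0,0,-17]},{"hand":1,"dp":[356,-773,40],"delta_rot":[0,0,-17]},{"hand":1,"dp":[356,-773,40],"delta_rot":[0,0,-17]},{"hand":1,"dp":[356,-773,40],"delta_rot":[0,0,-17]},{"hand":1,"dp":[356,-773,40],"delta_rot":[0,0,-17]},{"hand":1,"dp":[356,-773,40],"delta_rot":[0,0,-17]},{"hand":1,"dp":[356,-773,40],"delta_rot":[0,0,-17]},{"hand":1,"dp":[356,-773,40],"delta_rot":[0,0,-17]},{"hand":1,"dp":[356,-773,40],"delta_rot":[0,0,-17]},{"hand":1,"dp":[356,-773,40],"delta_rot":[0,0,-17]},{"hand":1,"dp":[356,-773,40],"delta_rot":[0,0,-17]},{"hand":1,"dp":[356,-773,40],"delta_rot":[0,0,-17]},{"hand":1,"dp":[356,-773,40],"delta_rot":[0,0,-17]},{"hand":1,"dp":[356,-773,40],"delta_rot":[0,0,-17]},{"hand":1,"dp":[356,-773,40],"delta_rot":[0,0,-17]}]'
python3 - <<'E'
from h import *
st=r.state();im=r.snapshot("wrist");cv2.imwrite("pics/w1.png",im[:,:,::-1])
print(st["tool_pos"],st["orientation"]);c=cam("wrist",st);print(c[3],c[2].round(2).tolist(),c[0][0,0])
print(proj(c,[[.5,-.164,.157],[.5,-.164,.085]]))
print(cast(cam("scene"),[(251,212)],0),cast(cam("side"),[(403,264),(310,257)],0))
np.savez("w1.npz",K=c[0],d=c[1],A=c[2],o=c[3])
E
```

```text
clock: 2.35
tool_pos: [0.4993, -0.1636, 0.4447]
orientation: [3.141, -0.0, 2.615]
contact_force: [0.3, -1.2, 0.1]
opening: 0.997
grip_force: 0.0
[ 0.49931334 -0.16358429  0.44474868] [ 3.14147406e+00 -8.24561165e-05  2.61465966e+00]
[ 0.4300031  -0.12292793  0.41437016] [[0.5, 0.82, 0.27], [0.86, -0.48, -0.16], [0.0, 0.31, -0.95]] 359.70855456285824
[[313.32405449 195.62184095]
 [313.39587019 172.60448836]]
[[ 0.6267331  -0.20817515  0.        ]] [[ 0.6374483  -0.20138368  0.        ]
 [ 0.469292   -0.0345813   0.        ]]
```

View pics/w1.png

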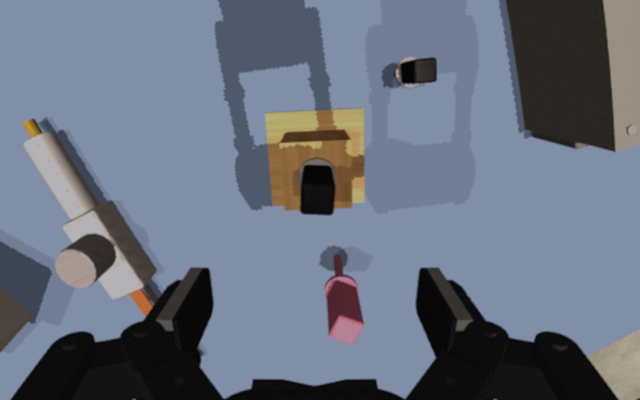

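The wrist view shows the grip blob at about (318,190) with its top face's far edge near row 214, the post top around it, the pink rod at (343,310), and the small rod at (415,70). I'll now fit the grip's top far corners and the post.

Run:
```python
from h import *
im=cv2.imread("pics/w1.png");z=np.load("w1.npz");c=(z["K"],z["d"],z["A"],z["o"])
x,y=290,150;m=(im[y:225,x:345].max(2)<45).astype(np.uint8)
n,l,s,_=cv2.connectedComponentsWithStats(m);i=1+s[1:,4].argmax();ys,xs=np.where(l==i);print(s[i])
pts=np.c_[xs+x,ys+y].astype(np.float32)
low=pts[pts[:,1]>195];print([(int(v),pts[pts[:,1]==v][:,0].min(),pts[pts[:,1]==v][:,0].max()) for v in range(160,218,3) if (pts[:,1]==v).any()])
P=cast(c,low,.157)[:,:2]*1000
# along image-axes: world e1=image right, e2=image down
for a in (-30,-25,-35):
    t=np.deg2rad(a);e=np.array([np.cos(t),np.sin(t)]);f=np.array([-e[1],e[0]])
    u=P@e;v=P@f;print(a,u.max(),v.min(),v.max(),"centre",e*(u.max()-13)+f*(v.min()+v.max())/2)
crop=cv2.convertScaleAbs(im[95:225,250:385],alpha=1.6,beta=15);cv2.imwrite("pics/c2.png",cv2.resize(crop,None,fx=4.4,fy=4.4,interpolation=cv2.INTER_CUBIC))
```

```text
[  11   15   34   49 1493]
[(166, np.float32(305.0), np.float32(328.0)), (169, np.float32(304.0), np.float32(330.0)), (172, np.float32(303.0), np.float32(331.0)), (175, np.float32(303.0), np.float32(332.0)), (178, np.float32(302.0), np.float32(332.0)), (181, np.float32(302.0), np.float32(333.0)), (184, np.float32(302.0), np.float32(333.0)), (187, np.float32(302.0), np.float32(334.0)), (190, np.float32(302.0), np.float32(334.0)), (193, np.float32(301.0), np.float32(333.0)), (196, np.float32(301.0), np.float32(333.0)), (199, np.float32(301.0), np.float32(333.0)), (202, np.float32(301.0), np.float32(332.0)), (205, np.float32(301.0), np.float32(332.0)), (208, np.float32(301.0), np.float32(332.0)), (211, np.float32(302.0), np.float32(331.0))]
-30 528.9520879090344 98.55593834608393 122.79145507837686 centre [ 502.16446362 -162.12981107]
-25 537.4528876211494 52.298872824540695 77.35589220122105 centre [ 502.7129717  -162.88980615]
-35 517.5681206211647 143.25521428031942 167.5858800647037 centre [ 502.46357107 -162.09532558]
```

View pics/c2.png

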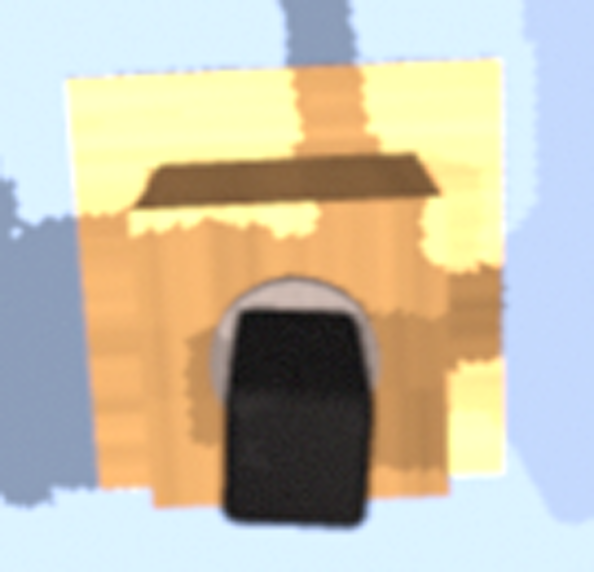

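Run:
```python
from h import *
z=np.load("w1.npz");c=(z["K"],z["d"],z["A"],z["o"])
f=lambda p:(np.array(p)+.5)/4.4-.5+np.array([250,95])
for p,h in (([(133,208),(440,196),(450,494),(153,507)],.085),([(229,391),(370,394),(365,526),(224,520)],.157)):
    P=cast(c,f(p),h);d=P[1]-P[0];e=P[2]-P[3];print(P[:,:2].mean(0)*1000,rect(P),np.rad2deg(np.arctan2([d[1],e[1]],[d[0],e[0]])))
```

```text
[ 503.79238414 -162.87653592] (array([ 503.8, -162.7]), array([65.7, 66.3]), 62.4) [62.04207107 62.43920965]
[ 503.6349792  -162.81606088] (array([ 503.6, -162.6]), array([24.5, 23.8]), 57.2) [58.5270896  57.18212458]
```

```bash
python3 -m jog '[{"hand":1,"dp":[4,1.5,-40],"delta_rot":[0,0,-2]},{"hand":1,"dp":[4,1.5,-80],"delta_rot":[0,0,-2]},{"hand":1,"dp":[4,1.5,-110],"delta_rot":[0,0,-2]},{"hand":1,"dp":[4,1.5,-140],"delta_rot":[0,0,-2]},{"hand":1,"dp":[4,1.5,-168],"delta_rot":[0,0,-2]},{"hand":1,"dp":[4,1.5,-168],"delta_rot":[0,0,-2]},{"hand":1,"dp":[4,1.5,-168],"delta_rot":[0,0,-2]}]' 60
python3 -m jog '[{"hand":-1,"dp":[0,0,0],"delta_rot":[0,0,0]},{"hand":-1,"dp":[0,0,0],"delta_rot":[0,0,0]},{"hand":-1,"dp":[0,0,0],"delta_rot":[0,0,0]},{"hand":-1,"dp":[0,0,0],"delta_rot":[0,0,0]},{"hand":-1,"dp":[0,0,0],"delta_rot":[0,0,0]},{"hand":-1,"dp":[0,0,0],"delta_rot":[0,0,0]},{"hand":-1,"dp":[0,0,0],"delta_rot":[0,0,0]},{"hand":-1,"dp":[0,0,0],"delta_rot":[0,0,0]}]' 60
```

```text
clock: 3.28
tool_pos: [0.5041, -0.1632, 0.2777]
orientation: [3.141, 0.002, 2.579]
contact_force: [-0.4, -0.3, -0.0]
opening: 0.998
grip_force: 0.0
clock: 4.28
tool_pos: [0.5039, -0.1634, 0.2773]
orientation: [3.142, 0.001, 2.578]
contact_force: [-0.3, -0.3, 5.9]
opening: 0.295
grip_force: 59.5
```

```bash
python3 -m jog '[{"hand":-1,"dp":[0,0,15],"delta_rot":[0,0,0]},{"hand":-1,"dp":[0,0,50],"delta_rot":[0,0,0]},{"hand":-1,"dp":[0,0,100],"delta_rot":[0,0,0]},{"hand":-1,"dp":[0,0,150],"delta_rot":[0,0,0]},{"hand":-1,"dp":[0,0,170],"delta_rot":[0,0,0]},{"hand":-1,"dp":[2,20,170],"delta_rot":[0,0,0]},{"hand":-1,"dp":[6,70,170],"delta_rot":[0,0,0]},{"hand":-1,"dp":[10,120,170],"delta_rot":[0,0,0]},{"hand":-1,"dp":[14,175,170],"delta_rot":[0,0,0]},{"hand":-1,"dp":[18,230,170],"delta_rot":[0,0,0]},{"hand":-1,"dp":[22,285,170],"delta_rot":[0,0,0]},{"hand":-1,"dp":[26,330,170],"delta_rot":[0,0,0]},{"hand":-1,"dp":[28,355,170],"delta_rot":[0,0,0]},{"hand":-1,"dp":[28,355,170],"delta_rot":[0,0,0]},{"hand":-1,"dp":[28,355,170],"delta_rot":[0,0,0]},{"hand":-1,"dp":[28,355,170],"delta_rot":[0,0,0]}]' 60
python3 - <<'E'
from h import *
st=r.state();im=r.snapshot("wrist");cv2.imwrite("pics/w2.png",im[:,:,::-1])
c=cam("wrist",st);np.savez("w2.npz",K=c[0],d=c[1],A=c[2],o=c[3]);print(st["tool_pos"],st["orientation"],st["wrist_torque"])
p=st["tool_pos"];print(proj(c,[[p[0],p[1],p[2]-.2673],[.532,.192,.14]]))
for n in("scene","side"): cv2.imwrite(f"pics/{n}2.png",r.snapshot(n)[:,:,::-1])
E
```

```text
clock: 6.28
tool_pos: [0.5313, 0.191, 0.446]
orientation: [-3.14, -0.001, 2.577]
contact_force: [-0.4, 0.3, -2.3]
opening: 0.297
grip_force: 59.7
[0.5312864  0.19101981 0.44599679] [-3.14032480e+00 -8.29343960e-04  2.57715273e+00] [ 0.04239591 -0.02333538 -0.01394175]
[[313.84613728 203.66363769]
 [315.40572354 188.17833032]]
```

View pics/w2.png

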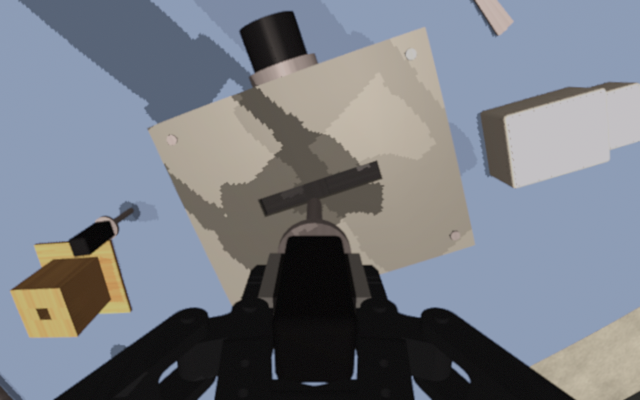

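The rod is held straight over the slot, shank at (315,210). The slot runs from (262,208) to (380,170), and the box corners (149,129), (427,27), (475,243) and stand hole (43,314) are visible.

Run:
```python
from h import *
im=cv2.imread("pics/w2.png");z=np.load("w2.npz");c=(z["K"],z["d"],z["A"],z["o"])
x,y=250,155;sub=im[y:222,x:392].max(2);m=(sub<72).astype(np.uint8)
n,l,s,_=cv2.connectedComponentsWithStats(m);print(s[1:][s[1:,4]>60])
for i in range(1,n):
    if s[i,4]>60:
        ys,xs=np.where(l==i);print(rect(cast(c,np.c_[xs+x,ys+y],.14)))
P=cast(c,[(149,129),(427,27),(475,243)],.14)[:,:2]*1000;print("box",P.round(1).tolist(),(P[0]+P[2])/2)
P=cast(c,[(259,202),(377,162),(382,178),(265,216)],.14);print("slot hand",P[:,:2].mean(0)*1000,rect(P))
print("hole",cast(c,[(43,314)],.085))
cv2.imwrite("pics/c3.png",cv2.resize(im[150:240,240:400],None,fx=5,fy=5,interpolation=cv2.INTER_CUBIC))
```

```text
[[   9    7  122   60 2547]]
(array([543.8, 191.6]), array([98.9, 35.9]), 76.1)
box [[422.8, 108.9], [473.1, 323.5], [646.2, 281.4]] [534.47250682 195.14948038]
slot hand [535.05207831 194.21171093] (array([535.3, 194.2]), array([99.5, 13.7]), 77.0)
hole [[ 0.50437247 -0.1641096   0.085     ]]
```

View pics/c3.png

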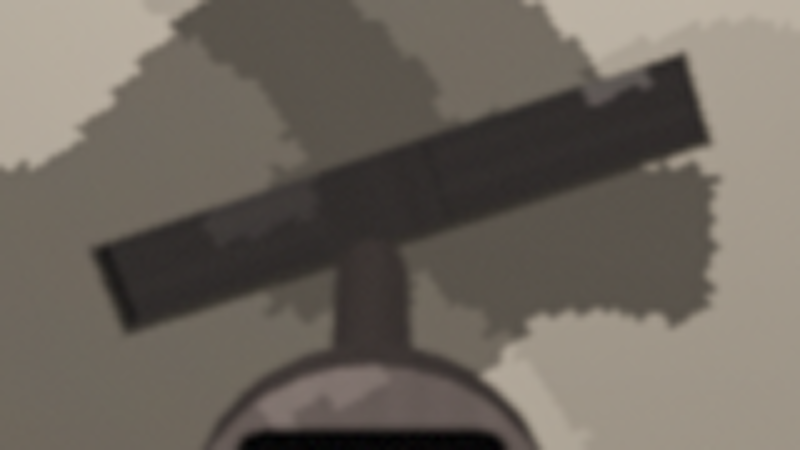

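Run:
```python
from h import *
out=[]
for n in("scene","side"):
    im=cv2.imread(f"pics/{n}2.png");u=proj(cam(n),[[.5313,.191,.1787]])[0];x,y=(u-[25,30]).astype(int);print(n,u,x,y)
    out.append(cv2.resize(cv2.convertScaleAbs(im[y:y+60,x:x+50],alpha=1.5),(400,480),interpolation=cv2.INTER_CUBIC))
cv2.imwrite("pics/c4.png",np.hstack(out))
```

```text
scene [364.27142297 213.66973254] 339 183
side [277.63231621 155.51771296] 252 125
```

View pics/c4.png

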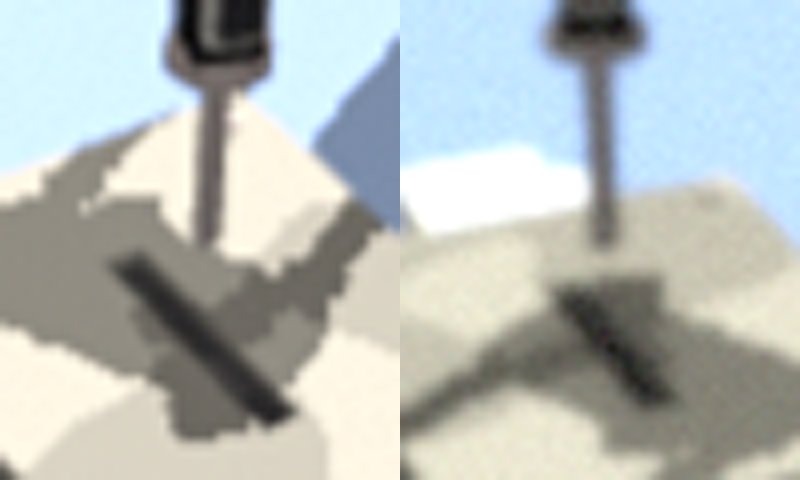

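Tip at scene (364.1,213.0) and side (276.8,155.2), which agrees with the hand pose. The slot lies about 2 mm further along box +x, so I'll correct that, lower to just above the top, then look at tip and slot together.

```bash
python3 -m jog '[{"hand":-1,"dp":[2,1,-10],"delta_rot":[0,0,0]},{"hand":-1,"dp":[2,1,-20],"delta_rot":[0,0,0]},{"hand":-1,"dp":[2,1,-30],"delta_rot":[0,0,0]},{"hand":-1,"dp":[2,1,-33],"delta_rot":[0,0,0]},{"hand":-1,"dp":[2,1,-33],"delta_rot":[0,0,0]},{"hand":-1,"dp":[2,1,-33],"delta_rot":[0,0,0]}]'
python3 - <<'E'
from h import *
st=r.state();p=st["tool_pos"];X=[p[0],p[1],p[2]-.2673];print(p,st["contact_force"]);out=[]
for n,w,h,s in(("wrist",80,60,5),("scene",40,30,10),("side",40,30,10)):
    st=r.state();im=r.snapshot(n)[:,:,::-1].copy();cv2.imwrite(f"pics/{n}3.png",im);c=cam(n,st)
    if n=="wrist":np.savez("w3.npz",K=c[0],d=c[1],A=c[2],o=c[3])
    u=proj(c,[X,[.532,.192,.14]]);x,y=(u[0]-[w/2,h/2]).astype(int);print(n,u.round(1).tolist(),x,y)
    out.append(cv2.resize(cv2.convertScaleAbs(im[y:y+h,x:x+w],alpha=2),(400,300),interpolation=cv2.INTER_CUBIC))
cv2.imwrite("pics/c5.png",np.vstack([np.hstack(out[:2]),np.hstack([out[2],out[2]*0])]))
E
```

```text
clock: 7.18
tool_pos: [0.5338, 0.1929, 0.4141]
orientation: [3.141, 0.001, 2.578]
contact_force: [1.3, 0.1, -1.3]
opening: 0.296
grip_force: 59.7
[0.53378304 0.19288899 0.41406453] [ 1.33200328  0.13004758 -1.29165682]
wrist [[313.1, 203.2], [310.7, 198.7]] 273 173
scene [[363.5, 223.6], [363.6, 225.0]] 343 208
side [[278.5, 165.3], [278.2, 167.7]] 258 150
```

View pics/c5.png

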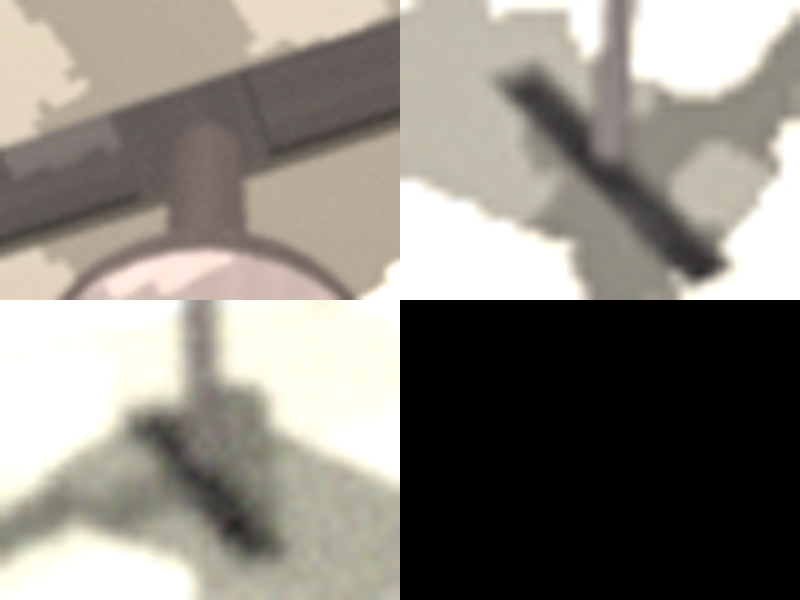

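Run:
```python
from h import *
z=np.load("w3.npz");c=(z["K"],z["d"],z["A"],z["o"])
f=lambda p,s,o:(np.array(p)+.5)/s-.5+np.array(o)
t=np.deg2rad(-13);E=np.array([[np.cos(t),np.sin(t)],[-np.sin(t),np.cos(t)]])
b=lambda P:((P[:,:2]*1000-[532,192])@E.T).round(1).tolist()
print("near edge",b(cast(c,f([(0,150),(130,111),(250,70),(400,18)],5,(273,173)),.14)),"far",b(cast(c,f([(0,248),(140,200),(275,156),(400,115)],5,(273,173)),.14)))
print("tip near point + sides",b(cast(c,f([(208,122),(172,165),(245,165)],5,(273,173)),.1468)),"TCP",b(np.array([[.5338,.1929,0]])))
for n,o,sl,tip in(("scene",(343,208),[(500-400,78),(540-400,65),(725-400,265),(695-400,280)],(606-400,158)),("side",(258,150),[(130,118),(160,110),(283,248),(250,258)],(205,130))):
    C=cam(n);print(n,"slot",b(cast(C,f(sl,10,o),.14)),"tip col",b(cast(C,f([tip],10,o),.147)))
```

```text
near edge [[-6.3, -26.7], [-5.6, -7.2], [-5.7, 10.9], [-6.0, 33.1]] far [[7.8, -32.2], [7.5, -10.4], [7.6, 10.1], [7.6, 28.9]]
tip near point + sides [[-2.5, 3.5], [1.8, -3.4], [5.2, 6.2]] TCP [[1.6, 1.3]]
scene slot [[3.7, -49.8], [-9.1, -49.1], [-5.8, 46.0], [4.5, 47.0]] tip col [[2.1, 0.3]]
side slot [[-6.3, 44.9], [3.2, 46.0], [5.4, -43.7], [-4.8, -45.1]] tip col [[6.1, 16.6]]
```

```bash
python3 -m jog '[{"hand":-1,"dp":[-1,0,0],"delta_rot":[0,0,0]},{"hand":-1,"dp":[-1,0,-4],"delta_rot":[0,0,0]},{"hand":-1,"dp":[-1,0,-8],"delta_rot":[0,0,0]},{"hand":-1,"dp":[-1,0,-11],"delta_rot":[0,0,0]},{"hand":-1,"dp":[-1,0,-11],"delta_rot":[0,0,0]}]'
```

```text
clock: 7.95
tool_pos: [0.5325, 0.1927, 0.4021]
orientation: [-3.141, -0.001, 2.578]
contact_force: [0.1, -0.5, -2.2]
opening: 0.3
grip_force: 59.7
```

In the slot with no contact. Next I probe at the middle, down to just past the tab's top (tip z 112 mm).

```bash
python3 -m jog '[{"hand":-1,"dp":[0,0,-6],"delta_rot":[0,0,0]},{"hand":-1,"dp":[0,0,-12],"delta_rot":[0,0,0]},{"hand":-1,"dp":[0,0,-18],"delta_rot":[0,0,0]},{"hand":-1,"dp":[0,0,-18],"delta_rot":[0,0,0]}]'
python3 -m jog '[{"hand":-1,"dp":[0,0,-3],"delta_rot":[0,0,0]},{"hand":-1,"dp":[0,0,-6],"delta_rot":[0,0,0]},{"hand":-1,"dp":[0,0,-8],"delta_rot":[0,0,0]},{"hand":-1,"dp":[0,0,-8],"delta_rot":[0,0,0]},{"hand":-1,"dp":[0,0,-8],"delta_rot":[0,0,0]}]'
```

```text
clock: 8.45
tool_pos: [0.5323, 0.1927, 0.3837]
orientation: [-3.14, -0.001, 2.578]
contact_force: [-0.1, 0.3, -1.7]
opening: 0.298
grip_force: 59.7
clock: 9.07
tool_pos: [0.5329, 0.1929, 0.3791]
orientation: [3.141, 0.001, 2.578]
contact_force: [-2.3, -1.0, 7.0]
opening: 0.296
grip_force: 61.0
```

```bash
python3 -m jog '[{"hand":-1,"dp":[0,0,-1],"delta_rot":[0,0,0]},{"hand":-1,"dp":[0,0,-2],"delta_rot":[0,0,0]},{"hand":-1,"dp":[0,0,-3],"delta_rot":[0,0,0]},{"hand":-1,"dp":[0,0,-3],"delta_rot":[0,0,0]},{"hand":-1,"dp":[0,0,-3],"delta_rot":[0,0,0]}]'; python3 -c "
from h import *;s=r.state();print(s['tool_pos'],s['contact_force'],s['wrist_torque'])"
```

```text
clock: 9.7
tool_pos: [0.533, 0.1929, 0.3772]
orientation: [3.141, 0.001, 2.578]
contact_force: [-4.0, -2.5, 11.4]
opening: 0.297
grip_force: 61.4
[0.5330292  0.19285405 0.37724154] [-4.04262873 -2.47358053 11.40310498] [-0.35545198  0.99318876 -0.0268839 ]
```

```bash
python3 -m jog '[{"hand":-1,"dp":[0,0,5],"delta_rot":[0,0,0]},{"hand":-1,"dp":[0,0,10],"delta_rot":[0,0,0]},{"hand":-1,"dp":[1,8,10],"delta_rot":[0,0,0]},{"hand":-1,"dp":[1,8,10],"delta_rot":[0,0,0]}]'
python3 -m jog '[{"hand":-1,"dp":[0,0,-3],"delta_rot":[0,0,0]},{"hand":-1,"dp":[0,0,-5],"delta_rot":[0,0,0]},{"hand":-1,"dp":[0,0,-7],"delta_rot":[0,0,0]},{"hand":-1,"dp":[0,0,-7],"delta_rot":[0,0,0]},{"hand":-1,"dp":[0,0,-7],"delta_rot":[0,0,0]}]'; python3 -c "
from h import *;s=r.state();print(s['tool_pos'],s['contact_force'],s['wrist_torque'])"
```

```text
clock: 10.2
tool_pos: [0.5336, 0.2014, 0.3833]
orientation: [-3.142, -0.0, 2.579]
contact_force: [0.2, 1.3, -1.1]
opening: 0.299
grip_force: 59.7
clock: 10.82
tool_pos: [0.5336, 0.2007, 0.3772]
orientation: [-3.141, -0.0, 2.578]
contact_force: [-1.9, -1.3, 4.1]
opening: 0.297
grip_force: 60.5
[0.53356713 0.20068264 0.37722882] [-1.94313989 -1.27132642  4.12243113] [-0.23536566  0.59758376 -0.05163413]
```

```bash
for i in 1; do python3 -m jog '[{"hand":-1,"dp":[0,0,-1],"delta_rot":[0,0,0]},{"hand":-1,"dp":[0,0,-2],"delta_rot":[0,0,0]},{"hand":-1,"dp":[0,0,-3],"delta_rot":[0,0,0]},{"hand":-1,"dp":[0,0,-3],"delta_rot":[0,0,0]},{"hand":-1,"dp":[0,0,-3],"delta_rot":[0,0,0]}]'; python3 -m jog '[{"hand":-1,"dp":[0,0,-1],"delta_rot":[0,0,0]},{"hand":-1,"dp":[0,0,-2],"delta_rot":[0,0,0]},{"hand":-1,"dp":[0,0,-3],"delta_rot":[0,0,0]},{"hand":-1,"dp":[0,0,-3],"delta_rot":[0,0,0]},{"hand":-1,"dp":[0,0,-3],"delta_rot":[0,0,0]}]';done
```

```text
clock: 11.45
tool_pos: [0.5338, 0.2007, 0.3761]
orientation: [3.141, 0.001, 2.578]
contact_force: [-3.5, -1.7, 10.3]
opening: 0.299
grip_force: 61.4
clock: 12.08
tool_pos: [0.5338, 0.2008, 0.3733]
orientation: [3.141, 0.001, 2.578]
contact_force: [-4.7, -2.8, 12.4]
opening: 0.296
grip_force: 61.5
```

Run:
```python
from h import *
st=r.state();im=r.snapshot("wrist")[:,:,::-1].copy();cv2.imwrite("pics/w4.png",im);a=cv2.imread("pics/w3.png")
print(st["tool_pos"],st["contact_force"])
g=lambda i:cv2.cvtColor(i,cv2.COLOR_BGR2GRAY).astype(np.float32)
A,B=g(a),g(im)
# collar/grip boundary: columns 300..330, print rows 205..250
for nm,I in(("w3",A),("w4",B)): print(nm,I[205:260:2,312:318].mean(1).round().astype(int).tolist())
for nm,I in(("w3",A),("w4",B)): print(nm,"grip row 270",I[300,262:372:3].astype(int).tolist())
cv2.imwrite("pics/c6.png",np.hstack([cv2.resize(cv2.convertScaleAbs(i[150:400,240:400],alpha=1.7),(384,600),interpolation=cv2.INTER_CUBIC) for i in(a,im)]))
```

```text
[0.53378088 0.20075031 0.37332706] [-4.72971886 -2.75033142 12.37924102][ WARN:0@0.776] global loadsave.cpp:275 findDecoder imread_('pics/w3.png'): can't open/read file: check file path/integrity
Traceback (most recent call last):
cv2.error: OpenCV(4.12.0) /io/opencv/modules/imgproc/src/color.cpp:199: error: (-215:Assertion failed) !_src.empty() in function 'cvtColor'
```

Run:
```python
from h import *
g=lambda n:cv2.cvtColor(cv2.imread(n),cv2.COLOR_BGR2GRAY).astype(np.float32)
for n in("pics/w2.png","pics/wrist3.png","pics/w4.png"):
    I=g(n);print(n,"axial",I[200:262:2,312:318].mean(1).round().astype(int).tolist());print(" across r232",I[232,268:364:3].astype(int).tolist())
```

```text
pics/w2.png axial [54, 55, 55, 55, 55, 55, 55, 55, 56, 56, 55, 69, 111, 113, 100, 94, 93, 88, 31, 6, 7, 8, 7, 8, 8, 7, 7, 8, 8, 8, 8]
 across r232 [104, 105, 104, 104, 104, 100, 59, 84, 107, 118, 111, 95, 93, 98, 94, 93, 93, 96, 94, 94, 95, 93, 93, 98, 72, 102, 167, 166, 158, 150, 150, 150]
pics/wrist3.png axial [56, 56, 57, 56, 56, 56, 57, 57, 57, 57, 57, 72, 117, 113, 99, 95, 96, 90, 31, 6, 8, 7, 9, 9, 8, 9, 8, 8, 7, 9, 9]
 across r232 [106, 106, 106, 106, 105, 102, 59, 87, 97, 107, 103, 98, 97, 97, 97, 95, 96, 98, 95, 97, 97, 95, 96, 99, 74, 64, 132, 153, 152, 152, 153, 152]
pics/w4.png axial [89, 89, 89, 89, 89, 80, 61, 59, 59, 59, 60, 79, 118, 116, 104, 99, 99, 90, 24, 10, 9, 9, 10, 10, 8, 8, 9, 9, 10, 9, 9]
 across r232 [50, 51, 51, 49, 48, 49, 61, 94, 101, 105, 110, 104, 120, 101, 100, 98, 99, 101, 98, 100, 101, 99, 99, 103, 78, 64, 89, 90, 89, 89, 88, 89]
```

No slip in the grip, so the tab is yielding. I keep pressing towards the stop (tip about 100 mm, TCP about 367 mm).

```bash
python3 -m jog '[{"hand":-1,"dp":[0,0,-1.5],"delta_rot":[0,0,0]},{"hand":-1,"dp":[0,0,-3],"delta_rot":[0,0,0]},{"hand":-1,"dp":[0,0,-4],"delta_rot":[0,0,0]},{"hand":-1,"dp":[0,0,-4],"delta_rot":[0,0,0]}]'; python3 -m jog '[{"hand":-1,"dp":[0,0,-1.5],"delta_rot":[0,0,0]},{"hand":-1,"dp":[0,0,-3],"delta_rot":[0,0,0]},{"hand":-1,"dp":[0,0,-4],"delta_rot":[0,0,0]},{"hand":-1,"dp":[0,0,-4],"delta_rot":[0,0,0]}]'
```

```text
clock: 12.62
tool_pos: [0.5354, 0.2011, 0.3692]
orientation: [3.136, 0.006, 2.578]
contact_force: [1.6, 0.2, 6.0]
opening: 0.296
grip_force: 60.8
clock: 13.12
tool_pos: [0.5356, 0.2012, 0.3661]
orientation: [3.135, 0.006, 2.578]
contact_force: [0.2, -0.3, 10.6]
opening: 0.298
grip_force: 61.4
```

```bash
python3 -m jog '[{"hand":-1,"dp":[0,0,-1],"delta_rot":[0,0,0]},{"hand":-1,"dp":[0,0,-3],"delta_rot":[0,0,0]},{"hand":-1,"dp":[0,0,-3],"delta_rot":[0,0,0]},{"hand":-1,"dp":[0,0,-3],"delta_rot":[0,0,0]},{"hand":-1,"dp":[0,0,-3],"delta_rot":[0,0,0]},{"hand":-1,"dp":[0,0,-3],"delta_rot":[0,0,0]}]'
python3 - <<'E'
from h import *
im=r.snapshot("scene")[:,:,::-1].copy();cv2.imwrite("pics/scene5.png",im);a=cv2.imread("pics/scene2.png")
d=cv2.absdiff(im,a).max(2)[225:320,290:372]>30
print(d.sum()); ys,xs=np.where(d);print(xs.min()+290,xs.max()+290,ys.min()+225,ys.max()+225)
t=np.deg2rad(-13);ex=np.array([np.cos(t),np.sin(t)]);ey=np.array([-ex[1],ex[0]])
for D in(0,.03,.06):
    P=[np.r_[np.array([.5325,.1925])+ex*(.09+D)+ey*s,.04] for s in(-.1,.1)];print(D,proj(cam("scene"),P).round().tolist())
E
```

```text
clock: 13.88
tool_pos: [0.5344, 0.2019, 0.36]
orientation: [3.136, 0.001, 2.578]
contact_force: [0.9, 5.4, 1.6]
opening: 0.297
grip_force: 60.1
1854
297 371 225 309
0 [[317.0, 242.0], [354.0, 286.0]]
0.03 [[308.0, 246.0], [344.0, 291.0]]
0.06 [[298.0, 249.0], [335.0, 295.0]]
```

The tip went past the tab's +y edge: the side force is +y, so the tab lies towards −y. I'll raise the rod, shift 16 mm along −y of the box and press again.

```bash
python3 -m jog '[{"hand":-1,"dp":[0,0,8],"delta_rot":[0,0,0]},{"hand":-1,"dp":[0,0,16],"delta_rot":[0,0,0]},{"hand":-1,"dp":[0,0,25],"delta_rot":[0,0,0]},{"hand":-1,"dp":[-2,-8,25],"delta_rot":[0,0,0]},{"hand":-1,"dp":[-3.5,-15.5,25],"delta_rot":[0,0,0]},{"hand":-1,"dp":[-3.5,-15.5,25],"delta_rot":[0,0,0]}]'; python3 -m jog '[{"hand":-1,"dp":[0,0,-4],"delta_rot":[0,0,0]},{"hand":-1,"dp":[0,0,-7],"delta_rot":[0,0,0]},{"hand":-1,"dp":[0,0,-9],"delta_rot":[0,0,0]},{"hand":-1,"dp":[0,0,-9],"delta_rot":[0,0,0]},{"hand":-1,"dp":[0,0,-9],"delta_rot":[0,0,0]}]'
python3 - <<'E'
from h import *
im=r.snapshot("scene")[:,:,::-1].copy();cv2.imwrite("pics/scene6.png",im);b=cv2.imread("pics/scene5.png");a=cv2.imread("pics/scene2.png")
print("5vs6",(cv2.absdiff(im,b).max(2)[235:320,280:350]>30).sum())
d=cv2.absdiff(im,a).max(2)
for y in range(235,310,8): print(y,np.where(d[y,280:372]>30)[0]+280)
t=np.deg2rad(-13);ex=np.array([np.cos(t),np.sin(t)]);ey=np.array([-ex[1],ex[0]])
for D in(0,.03,.06):
    for z in(0.005,.08): print(D,z,proj(cam("scene"),[np.r_[np.array([.5325,.1925])+ex*(.09+D)+ey*s,z] for s in(-.11,.11)]).round().tolist())
E
```

```text
clock: 14.68
tool_pos: [0.5295, 0.1842, 0.3838]
orientation: [-3.139, -0.001, 2.577]
contact_force: [0.6, -0.4, -1.9]
opening: 0.297
grip_force: 60.2
clock: 15.3
tool_pos: [0.5302, 0.1853, 0.3762]
orientation: [-3.141, 0.0, 2.578]
contact_force: [-2.2, -1.2, 5.0]
opening: 0.299
grip_force: 61.0
5vs6 764
235 [308 309 310 311 312 313 318 319 320]
243 [295 296 297 298 299 300 301 302 303 304 305 306 307 308 309 310 311 312
 313 324 325 326 327]
251 [295 296 297 298 299 300 301 302 303 304 305 306 307 308 309 310 311 312
 313 314 315 316 317 318 319 332 333]
259 [296 297 298 299 300 301 302 303 304 305 306 307 308 309 310 311 312 313
 314 315 316 317 318 319 320 321 322 323 324 325 338 339 340]
267 [302 303 304 305 306 307 308 309 310 311 312 313 314 315 316 317 318 319
 320 321 322 323 324 325 326 327 328 329 330 331 345 346 347]
275 [307 308 309 310 311 312 313 314 315 316 317 318 319 320 321 322 323 324
 325 326 327 328 329 330 331 332 333 334 335 336 337 350 353]
283 [313 314 315 316 317 318 319 320 321 322 323 324 325 326 327 328 329 330
 331 332 333 334 335 336 337 338 339 340]
291 [319 320 321 322 323 324 325 326 327 328 329 330 331 332 333 334 335 336
 337 338 339 340 341 342 343 344 345 346]
299 [325 326 327 328 329 330 331 332 333 334 335 336 337 338 339 340 341 342
 343 344 345 346 347 352]
307 [332 333 334 367 368 369 370]
0 0.005 [[315.0, 249.0], [356.0, 298.0]]
0 0.08 [[315.0, 230.0], [357.0, 278.0]]
0.03 0.005 [[306.0, 252.0], [346.0, 302.0]]
0.03 0.08 [[306.0, 233.0], [347.0, 283.0]]
0.06 0.005 [[297.0, 256.0], [336.0, 307.0]]
0.06 0.08 [[296.0, 237.0], [337.0, 287.0]]
```

The drawer edge is now at the fully-out position (columns about 296 and 333). To be sure the tab has been taken to its stop and held, I press again properly here.

```bash
python3 -m jog '[{"hand":-1,"dp":[0,0,-2],"delta_rot":[0,0,0]},{"hand":-1,"dp":[0,0,-4],"delta_rot":[0,0,0]},{"hand":-1,"dp":[0,0,-6],"delta_rot":[0,0,0]},{"hand":-1,"dp":[0,0,-6],"delta_rot":[0,0,0]}]'; python3 -m jog '[{"hand":-1,"dp":[0,0,-2],"delta_rot":[0,0,0]},{"hand":-1,"dp":[0,0,-4],"delta_rot":[0,0,0]},{"hand":-1,"dp":[0,0,-6],"delta_rot":[0,0,0]},{"hand":-1,"dp":[0,0,-6],"delta_rot":[0,0,0]}]';  python3 -m jog '[{"hand":-1,"dp":[0,0,-1],"delta_rot":[0,0,0]},{"hand":-1,"dp":[0,0,-2],"delta_rot":[0,0,0]},{"hand":-1,"dp":[0,0,-3],"delta_rot":[0,0,0]},{"hand":-1,"dp":[0,0,-3],"delta_rot":[0,0,0]}]'
```

```text
clock: 15.85
tool_pos: [0.5302, 0.1853, 0.3701]
orientation: [3.142, 0.0, 2.578]
contact_force: [-1.3, -2.7, 6.8]
opening: 0.293
grip_force: 61.3
clock: 16.35
tool_pos: [0.5305, 0.1853, 0.3671]
orientation: [3.141, 0.001, 2.578]
contact_force: [-6.1, -3.5, 18.5]
opening: 0.296
grip_force: 62.9
clock: 16.85
tool_pos: [0.531, 0.1853, 0.3669]
orientation: [3.141, 0.002, 2.579]
contact_force: [-7.5, -3.6, 27.6]
opening: 0.297
grip_force: 64.1
```

That is the rigid stop: tip about 99.7 mm, 28 N. I hold it for 2 s.

```bash
python3 -m jog '[{"hand":-1,"dp":[0,0,1],"delta_rot":[0,0,0]},{"hand":-1,"dp":[0,0,1],"delta_rot":[0,0,0]},{"hand":-1,"dp":[0,0,1],"delta_rot":[0,0,0]},{"hand":-1,"dp":[0,0,1],"delta_rot":[0,0,0]},{"hand":-1,"dp":[0,0,1],"delta_rot":[0,0,0]},{"hand":-1,"dp":[0,0,1],"delta_rot":[0,0,0]},{"hand":-1,"dp":[0,0,1],"delta_rot":[0,0,0]},{"hand":-1,"dp":[0,0,1],"delta_rot":[0,0,0]},{"hand":-1,"dp":[0,0,1],"delta_rot":[0,0,0]},{"hand":-1,"dp":[0,0,1],"delta_rot":[0,0,0]},{"hand":-1,"dp":[0,0,1],"delta_rot":[0,0,0]},{"hand":-1,"dp":[0,0,1],"delta_rot":[0,0,0]},{"hand":-1,"dp":[0,0,1],"delta_rot":[0,0,0]},{"hand":-1,"dp":[0,0,1],"delta_rot":[0,0,0]},{"hand":-1,"dp":[0,0,1],"delta_rot":[0,0,0]},{"hand":-1,"dp":[0,0,1],"delta_rot":[0,0,0]}]'
python3 - <<'E'
from h import *
im=r.snapshot("scene")[:,:,::-1].copy();cv2.imwrite("pics/scene7.png",im);a=cv2.imread("pics/scene2.png")
for n in("pics/scene5.png","pics/scene6.png","pics/scene7.png"):
    d=cv2.absdiff(cv2.imread(n),a).max(2);print(n,[(y,int((np.where(d[y,285:372]>30)[0]+285).min())) for y in(251,267,283,299)])
E
```

```text
clock: 18.85
tool_pos: [0.5309, 0.1853, 0.3669]
orientation: [3.141, 0.002, 2.579]
contact_force: [-8.0, -3.7, 24.9]
opening: 0.298
grip_force: 63.4
pics/scene5.png [(251, 297), (267, 304), (283, 316), (299, 328)]
pics/scene6.png [(251, 295), (267, 302), (283, 313), (299, 325)]
pics/scene7.png [(251, 295), (267, 302), (283, 313), (299, 325)]
```

```bash
python3 -m jog '[{"hand":-1,"dp":[0,0,10],"delta_rot":[0,0,0]},{"hand":-1,"dp":[0,0,30],"delta_rot":[0,0,0]},{"hand":-1,"dp":[0,0,60],"delta_rot":[0,0,0]},{"hand":-1,"dp":[0,0,85],"delta_rot":[0,0,0]},{"hand":-1,"dp":[0,0,85],"delta_rot":[0,0,0]},{"hand":-1,"dp":[-1.5,-20,85],"delta_rot":[0,0,0]},{"hand":-1,"dp":[-5,-65,85],"delta_rot":[0,0,0]},{"hand":-1,"dp":[-9,-120,85],"delta_rot":[0,0,0]},{"hand":-1,"dp":[-13,-175,85],"delta_rot":[0,0,0]},{"hand":-1,"dp":[-17.5,-230,85],"delta_rot":[0,0,0]},{"hand":-1,"dp":[-22,-285,85],"delta_rot":[0,0,0]},{"hand":-1,"dp":[-25,-330,85],"delta_rot":[0,0,0]},{"hand":-1,"dp":[-26.5,-348.5,85],"delta_rot":[0,0,0]},{"hand":-1,"dp":[-26.5,-348.5,40],"delta_rot":[0,0,0]},{"hand":-1,"dp":[-26.5,-348.5,10],"delta_rot":[0,0,0]},{"hand":-1,"dp":[-26.5,-348.5,0],"delta_rot":[0,0,0]},{"hand":-1,"dp":[-26.5,-348.5,0],"delta_rot":[0,0,0]},{"hand":-1,"dp":[-26.5,-348.5,0],"delta_rot":[0,0,0]}]'
python3 - <<'E'
from h import *
st=r.state();im=r.snapshot("wrist")[:,:,::-1].copy();cv2.imwrite("pics/w8.png",im);c=cam("wrist",st)
for n in("pics/w2.png","pics/w8.png"):
    I=cv2.cvtColor(cv2.imread(n),cv2.COLOR_BGR2GRAY).astype(int);print(n,I[210:262:2,312:318].mean(1).round().astype(int).tolist());print(I[222,295:335:2].tolist())
p=st["tool_pos"];print(proj(c,[[p[0],p[1],p[2]-.2673],[.5038,-.163,.085]]))
cv2.imwrite("pics/c8.png",cv2.resize(im[130:250,235:395],None,fx=5,fy=5,interpolation=cv2.INTER_CUBIC))
E
```

```text
clock: 21.15
tool_pos: [0.5043, -0.1633, 0.3631]
orientation: [3.141, 0.003, 2.579]
contact_force: [0.7, 0.2, -0.9]
opening: 0.302
grip_force: 60.3
pics/w2.png [55, 55, 55, 56, 56, 55, 69, 111, 113, 100, 94, 93, 88, 31, 6, 7, 8, 7, 8, 8, 7, 7, 8, 8, 8, 8]
[103, 89, 69, 59, 56, 58, 61, 65, 69, 72, 71, 63, 60, 57, 53, 53, 55, 65, 87, 102]
pics/w8.png [54, 54, 55, 54, 55, 56, 71, 111, 113, 105, 94, 92, 84, 20, 8, 7, 8, 8, 8, 8, 7, 7, 8, 7, 8, 7]
[83, 68, 57, 55, 56, 58, 65, 69, 72, 74, 71, 66, 62, 58, 54, 53, 54, 58, 76, 90]
[[313.17164024 202.39047302]
 [313.12316813 196.8559783 ]]
```

View pics/c8.png

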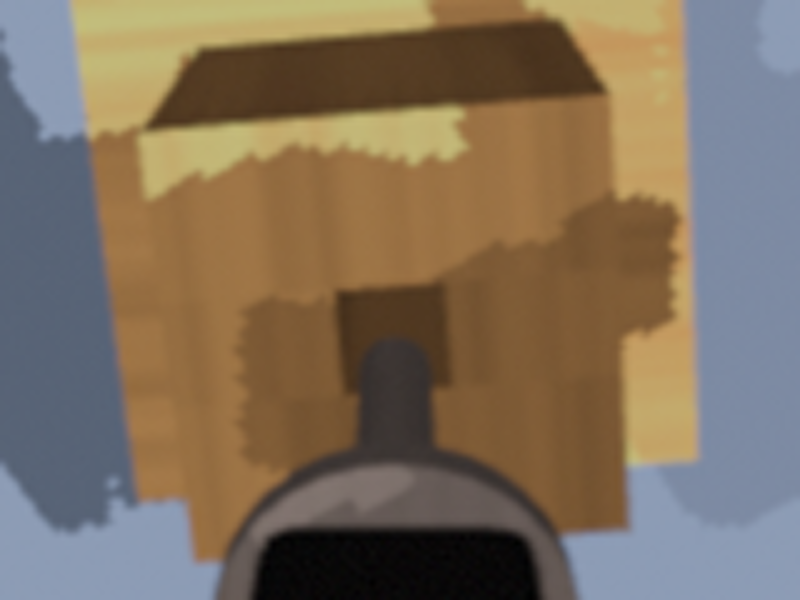

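The tip is over the square hole: hole centre at crop (393,338), tip about 1 mm beyond it in the image's down direction. I correct by 1 mm and lower.

```bash
python3 -m jog '[{"hand":-1,"dp":[-1,0.5,0],"delta_rot":[0,0,0]},{"hand":-1,"dp":[-1,0.5,-6],"delta_rot":[0,0,0]},{"hand":-1,"dp":[-1,0.5,-12],"delta_rot":[0,0,0]},{"hand":-1,"dp":[-1,0.5,-18],"delta_rot":[0,0,0]},{"hand":-1,"dp":[-1,0.5,-18],"delta_rot":[0,0,0]}]';python3 -m jog '[{"hand":-1,"dp":[0,0,-12],"delta_rot":[0,0,0]},{"hand":-1,"dp":[0,0,-24],"delta_rot":[0,0,0]},{"hand":-1,"dp":[0,0,-36],"delta_rot":[0,0,0]},{"hand":-1,"dp":[0,0,-48],"delta_rot":[0,0,0]},{"hand":-1,"dp":[0,0,-58],"delta_rot":[0,0,0]},{"hand":-1,"dp":[0,0,-62],"delta_rot":[0,0,0]},{"hand":-1,"dp":[0,0,-62],"delta_rot":[0,0,0]}]'
```

```text
clock: 21.82
tool_pos: [0.5022, -0.1626, 0.3426]
orientation: [-3.141, -0.002, 2.578]
contact_force: [-0.9, -0.3, -2.2]
opening: 0.299
grip_force: 60.3
clock: 22.7
tool_pos: [0.5026, -0.1627, 0.2814]
orientation: [-3.142, -0.0, 2.578]
contact_force: [-0.0, -0.0, -1.3]
opening: 0.3
grip_force: 60.3
```

```bash
python3 -m jog '[{"hand":-1,"dp":[0,0,-1.5],"delta_rot":[0,0,0]},{"hand":-1,"dp":[0,0,-3],"delta_rot":[0,0,0]},{"hand":-1,"dp":[0,0,-4.5],"delta_rot":[0,0,0]},{"hand":-1,"dp":[0,0,-4.5],"delta_rot":[0,0,0]},{"hand":-1,"dp":[0,0,-4.5],"delta_rot":[0,0,0]}]'
```

```text
clock: 23.32
tool_pos: [0.5027, -0.1627, 0.2774]
orientation: [3.142, 0.0, 2.578]
contact_force: [0.2, 0.1, -1.3]
opening: 0.3
grip_force: 60.3
```

```bash
python3 -m jog '[{"hand":-1,"dp":[0,0,-1],"delta_rot":[0,0,0]},{"hand":-1,"dp":[0,0,-2],"delta_rot":[0,0,0]},{"hand":-1,"dp":[0,0,-2],"delta_rot":[0,0,0]},{"hand":-1,"dp":[0,0,-2],"delta_rot":[0,0,0]}]'
```

```text
clock: 23.82
tool_pos: [0.5029, -0.1628, 0.2773]
orientation: [-3.141, -0.0, 2.578]
contact_force: [-4.8, 1.7, 11.1]
opening: 0.299
grip_force: 62.0
```

Seated with the collar on the wood at the same height as at the grasp. I ease the force, open and lift clear.

```bash
python3 -m jog '[{"hand":-1,"dp":[0,0,1.5],"delta_rot":[0,0,0]},{"hand":-1,"dp":[0,0,1.5],"delta_rot":[0,0,0]},{"hand":0.2,"dp":[0,0,1.5],"delta_rot":[0,0,0]},{"hand":1,"dp":[0,0,1.5],"delta_rot":[0,0,0]},{"hand":1,"dp":[0,0,1.5],"delta_rot":[0,0,0]},{"hand":1,"dp":[0,0,1.5],"delta_rot":[0,0,0]},{"hand":1,"dp":[0,0,1.5],"delta_rot":[0,0,0]},{"hand":1,"dp":[0,0,1.5],"delta_rot":[0,0,0]},{"hand":1,"dp":[0,0,10],"delta_rot":[0,0,0]},{"hand":1,"dp":[0,0,30],"delta_rot":[0,0,0]},{"hand":1,"dp":[0,0,70],"delta_rot":[0,0,0]},{"hand":1,"dp":[0,0,120],"delta_rot":[0,0,0]},{"hand":1,"dp":[0,0,170],"delta_rot":[0,0,0]},{"hand":1,"dp":[0,0,170],"delta_rot":[0,0,0]},{"hand":1,"dp":[0,0,170],"delta_rot":[0,0,0]},{"hand":1,"dp":[0,0,170],"delta_rot":[0,0,0]}]'
python3 - <<'E'
from h import *
a={n:cv2.imread(f"pics/{n}0.png") for n in("scene","side")}
for n in a:
    im=r.snapshot(n)[:,:,::-1].copy();cv2.imwrite(f"pics/{n}9.png",im)
    for nm,(x,y,w,h) in (("rod+stand",(268,155,42,60) if n=="scene" else (325,215,60,85)),("sander",(195,138,95,45) if n=="scene" else (370,305,135,95)),("shears",(428,258,50,55) if n=="scene" else (182,170,58,35)),("smallrod",(316,182,14,20) if n=="scene" else (303,218,16,40))):
        A=im[y:y+h,x:x+w];B=a[n][y:y+h,x:x+w];print(n,nm,(cv2.absdiff(A,B).max(2)>40).sum())
    m=lambda I,x,y,w,h:np.argwhere(I[y:y+h,x:x+w].max(2)<45).mean(0).round(1)
    q=(278,158,22,26) if n=="scene" else (345,218,24,36);print("grip centroid",m(im,*q),m(a[n],*q))
d=cv2.absdiff(cv2.imread("pics/scene9.png"),cv2.imread("pics/scene2.png")).max(2);print([(y,int((np.where(d[y,285:372]>30)[0]+285).min())) for y in(251,267,283,299)])
E
```

```text
clock: 25.82
tool_pos: [0.502, -0.1625, 0.4435]
orientation: [-3.141, -0.003, 2.578]
contact_force: [-0.1, 0.0, -0.1]
opening: 1.001
grip_force: 0.0
scene rod+stand 411
scene sander 51
scene shears 0
scene smallrod 133
grip centroid [13.1 10. ] [12.9  9.4]
side rod+stand 854
side sander 10
side shears 0
side smallrod 0
grip centroid [21.2 11.2] [20.9 11.8]
[(251, 295), (267, 301), (283, 313), (299, 324)]
```

```bash
python3 -c "
from station import r
print(r.sign_off())"
```

```text
the job is handed in; nothing more can be done
None
```

The drawer is fully out and the rod is back in its stand, collar seated; the first press slipped off the tab as the drawer came out, so I pressed again to the stop and held 2 s, the bystanders were not touched, and I handed in at about 26 s.

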